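Prise open the slide box with the spatula

TASK

Pick up the spatula by its handle, put its thin blade into the notch at the front of the low grey slide box, under the edge of the lid, and lever the lid up until it stands open by 40 degrees or so; the stiff hinge will hold it. Then lay the spatula gently back down flat on the worktop, clear of the box. Keep the gripper itself off the box, and leave the forceps and the marker where they are.

Things in the scene. Friction and masses are not known exactly. Their poses are not given: they have to be found in the camera images.
- spatula_grip (a point): grip point on the spatula's wooden handle, half-way up (4.5 mm above the underside), near the centre of mass. y axis along the spatula towards the blade, z up. The handle, 12 mm wide and 9 mm high, runs from 64 mm behind this point to 11 mm ahead of it; the blade's tip is 164 mm ahead of it.
- notch (a point): centre of the mouth of the pry notch in the box's front wall (4 mm thick); axes as the box. The notch is 60 mm wide; its sill lies 8 mm below this point, the underside of the closed lid 9 mm above. The lid's edge stands out 8 mm in front of the wall. Behind the notch the box is empty at this height for 80 mm. The hinge line is 90 mm behind this point and 8 mm above it.
- lid (a joint): angle of the slide box's lid, rad: 0 closed, 1.7 fully open. The lid weighs 50 g; about 0.7 N under its front edge lifts it, and friction in the hinge holds it wherever it is left. Steel hinge knuckles at the back, a thin black strip on top along the front edge.
- spatula: flat steel weighing spatula with a wooden handle, 228 mm long, about 45 g, lying flat beside forceps and a marker in any order. Origin mid-length on its underside, y towards the blade, z up. Ahead of the handle a shaft 6 mm wide (3 to 6 mm above the underside), then for the last 50 mm the blade, 12 mm wide, 2 mm thick, level with the underside.
- slide_box: low grey slide box with its lid, 90 mm deep, 120 mm wide, 59 mm high, fixed to the worktop; origin at the centre of its underside, x from the front wall (with the notch) into the box and square to that wall, z up. Its front faces the row of tools, to the robot's right.
- forceps: steel forceps, 132 mm long, 16 mm wide and 9 mm high, lying in the row of tools; origin mid-length on the underside, y along them. To be left alone.
- marker: black and white marker pen, 135 mm long and 16 mm thick, lying in the row of tools; origin mid-length at its underside, y along it. To be left alone.
Not all that is in view belongs to the job. Leave any purple look-alike of the slide_box alone.

How it is judged:
On the way:
1. the spatula, in the gripper, prises the lid up (value of joint lid above 0.2 rad and contact force between spatula and slide_box above 0.1 N and contact force between the fingers and spatula above 0.5 N), for 0.1 s.
At the end, for the whole second after the job is handed in: The lid stands open by at least 0.45 rad (26 degrees) and at rest; the spatula lies flat (within 0.15 rad, its underside within 10 mm of the worktop), at rest, not touching the box (value of joint lid above 0.45 rad and height (world z) of spatula between -0.01 and 0.01 m and angle between spatula's own z axis and vertical below 0.15 rad and contact force between spatula and slide_box below 0.05 N and linear speed of spatula below 0.02 m/s and velocity of joint lid between -0.05 and 0.05 rad/s).
It fails at once if the gripper or arm touches the slide box (contact force between any of the fingers, the arm and slide_box above 0.5 N).
It fails at once if the spatula is forced against the box with more than 25 N (contact force between spatula and slide_box above 25 N).
It fails at once if the spatula is dropped or thrown (contact force between the fingers and spatula below 0.05 N and linear speed of spatula above 0.8 m/s).
It fails at once if the forceps or the marker is moved by more than 30 mm (distance of any of forceps, marker from where it was at the start of the episode above 0.03 m).
It also fails if it takes over 48 s, if anything falls off the work surface, if the arm or the gripper's body presses on something with over 40 N, if the wrist force passes 120 N, or if a joint passes its speed limit or range.

ROBOT

A 6-joint arm with a two-finger parallel gripper is mounted at the origin on a cart in front of the work surface, level with it; the furniture and walls round the work are solid. World frame = base frame: x ahead of the robot, y to its left, z up, the work surface at z = 0. Lengths are in m, angles in rad, forces in N, time in s.
With the tool pointing down it reaches from about 0.25 to 0.775 m from the base axis. Payload 4 kg.
Tool frame: the origin (TCP) lies at the very end of the fingers, on their centre line; the grasp point (between the pads) lies 19 mm behind it; x points along the fingers, z is the direction in which the jaws open and shut, and the axes are right-handed (so a half turn about x gives the same grasp; the last joint's range is limited). The gripper opens to 94 mm and grips with 3 to 60 N. Pads are 16 mm wide; open, the fingers measure 119 mm over their backs; the gripper's body (75 mm by 177 mm) begins 78 mm behind the grasp point.
Start: joints at [-1.32, 0.087, 1.371, -0, 1.684, -0.103], TCP at [0.191, -0.516, 0.206] pointing down, gripper open.
Joint ranges: [-3.1, 3.1], [-0.76, 2.03], [0.27, 2.55], [-1.08, 4.22], [0.17, 2.65], [-2.57, 2.57]. Speed limits (rad/s): [2.79, 2.79, 3.14, 3.14, 3.14, 3.14].

INTERFACE

Orientations are given as a unit quaternion [x, y, z, w].
In Python, from workcell import bot gives the robot as it stands.
- The arm moves only by the tool apply_moves, never from a script. Its argument "motion" is a list of rows, each an object with "rot": the turn, a rotation vector about the tool's x, y, z in degrees, a list of three; "delta_pos": the shift along the tool's x, y, z in mm, a list of three; "jaw": the closure, from -1 (fully open) to 1 (shut). In form: [{"rot": [ax, ay, az], "delta_pos": [tx, ty, tz], "jaw": jaw}, ...]. A call has exactly 10 rows; each row shifts and turns the pose as measured when the row begins, along the tool's axes as they then stand; what a row does not reach is not made up. A row lasts 1/8 s, in which the tool goes at most 62.5 mm and 10.7 degrees, less where a joint would pass 70% of its speed; a pose out of reach is approached as far as the arm can. A call with a gripper value outside its range is refused whole. The fingers move at their own pace and stop on an object; the grip force is fixed at half the most. Time passes only in rows, so rows that do not move let the fingers close, or fill a call up. It gives the time, the measured TCP pose, the force and the opening at its end, in the units of the state.
- bot.get_obs(): the state, without advancing time (a new reading comes with each control period).
- bot.grab_frame(name): name is "scene" or "top" or "wrist"; returns a dict with "color" (384x512x3 uint8, red, green, blue), "fx", "fy", "cx", "cy" (pixels), "eye" and "orientation" of the camera in the world. Camera axes: x right, y down, z forward; pixel columns grow to the right and rows downward; lengths in m; the calibration is good to about 2 mm. The wrist camera is an equidistant fisheye: a pixel r from the principal point sees the ray r / f radians off the axis. A picture is of the moment at which its call begins. There is no depth.
- bot.finish_job(): hands the job in, once; it reports no verdict.
The state is a dict: "time": time; "joint_positions": joint angles; "dq": joint speeds; "effort": joint torques, N m; "tool_pos": TCP position; "orientation": TCP orientation; "ft_force": force on the tool from outside, world axes, zero at the start; "torque": the same for the moment, N m; "opening": opening from 0.0 (shut) to 1.0 (fully open).
Only numpy, scipy, OpenCV 4.12 (cv2) and the standard library are available. Lean on these libraries where they do the work, as an engineer would, in place of code of your own. Each camera call takes 0.05 s, during which the arm holds its last target.

## Working session

There is one attempt and no reset: what is moved stays moved. The work goes in short steps, Python scripts to look and compute and a tool call to move; the robot and the scene stay as the last step left them, time stands still between calls to the robot, and variables do not carry over. Pictures are saved under pics/ and viewed, and the job is handed in when it is done.

Besides the shell and the picture viewer there is one more tool, called after ">>>" as name(argument=value, ...), one argument or row to a line, values as JSON. apply_moves: Moves the arm, as the interface text tells. Its arguments: {"type":"object","properties":{"motion":{"type":"array","items":{"type":"object","properties":{"rot":{"type":"array","items":{"type":"number"}},"delta_pos":{"type":"array","items":{"type":"number"}},"jaw":{"type":"number"}}}}},"required":["motion"]}

```bash
ls; mkdir -p pics; python3 - <<'E'
from workcell import bot
import cv2,json
o=bot.get_obs();print(o)
for n in ("scene","top","wrist"):
    f=bot.grab_frame(n);cv2.imwrite(f"pics/{n}0.png",f["color"][:,:,::-1]);print(n,{k:v for k,v in f.items() if k!="color"})
E
```

```text
pics
{'time': 0.0, 'joint_positions': array([-1.32013214e+00,  8.79094139e-02,  1.37223609e+00,  1.23979055e-05,
        1.68358505e+00, -1.03096842e-01]), 'dq': array([ 2.11056000e-04,  3.87209952e-04,  2.09454094e-06,  1.53554639e-03,
       -1.05880366e-03, -1.43391462e-03]), 'effort': array([-2.02458350e-04, -3.40172195e+01, -3.02431297e+01,  7.16592162e-02,
        3.27267358e-02, -1.90378614e-04]), 'tool_pos': array([ 0.19040171, -0.51541324,  0.2043383 ]), 'orientation': array([ 0.40471517,  0.58074803, -0.40372133,  0.57960887]), 'ft_force': array([ 0.45958006, -0.21114432,  0.2073869 ]), 'torque': array([0.01263122, 0.00738752, 0.00048591]), 'opening': 0.9997391039063764}
scene {'fx': 436.53424784252644, 'fy': 436.53424784252644, 'cx': 256.5341291201677, 'cy': 188.23153450770516, 'eye': array([-0.47059515, -0.6017056 ,  0.58680614]), 'orientation': array([ 0.7200029 , -0.42766923,  0.2688726 , -0.4758176 ])}
top {'fx': 429.09755196522707, 'fy': 429.09755196522707, 'cx': 257.3741676676717, 'cy': 192.99559950735502, 'eye': array([ 0.43148521, -0.01759531,  1.30621506]), 'orientation': array([ 0.71355576, -0.69871551,  0.03628269, -0.03630952])}
wrist {'fx': 297.3186396354542, 'fy': 297.3186396354542, 'cx': 259.2516850267317, 'cy': 192.9093540189779, 'eye': array([ 0.26037428, -0.49032884,  0.38391871]), 'orientation': array([ 0.81386789, -0.56682141, -0.07379116,  0.10434276])}
```

View pics/scene0.png

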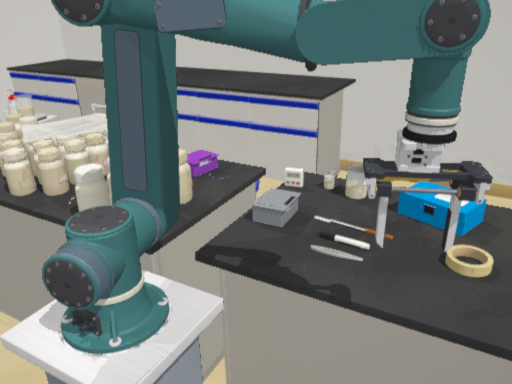

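View pics/top0.png

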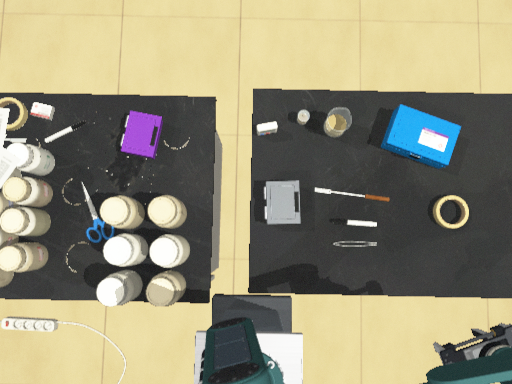

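View pics/wrist0.png

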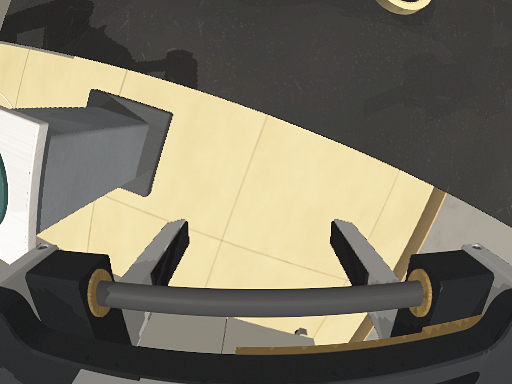

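The grey box is at about (282,202) in the top view and the purple look-alike at (142,134). The spatula has its blade at (316,190) and its wooden handle at (388,199). The marker is at (362,223) and the forceps at (355,244). I'll zoom in.

```bash
python3 - <<'E'
import cv2
a=cv2.imread("pics/top0.png")
cv2.imwrite("pics/topc.png",cv2.resize(a[165:255,255:400],None,fx=5.5,fy=5.5,interpolation=cv2.INTER_CUBIC))
a=cv2.imread("pics/scene0.png")
cv2.imwrite("pics/scenec.png",cv2.resize(a[170:270,240:400],None,fx=5,fy=5,interpolation=cv2.INTER_CUBIC))
E
```

```text
(no output)
```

View pics/topc.png

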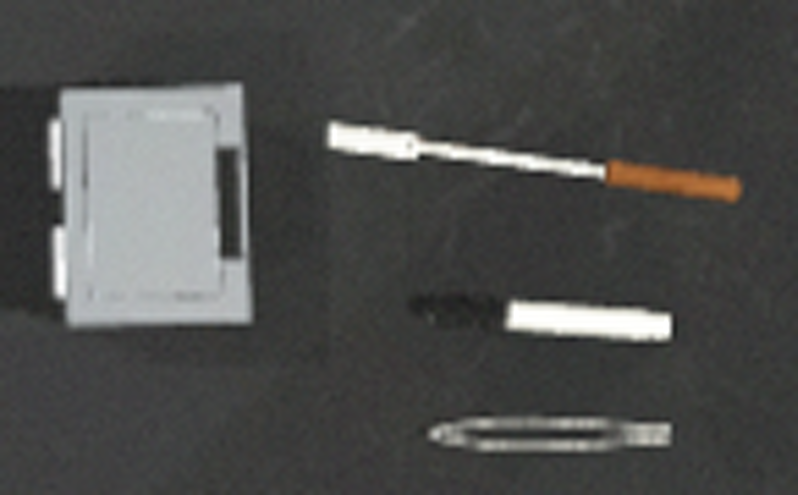

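View pics/scenec.png

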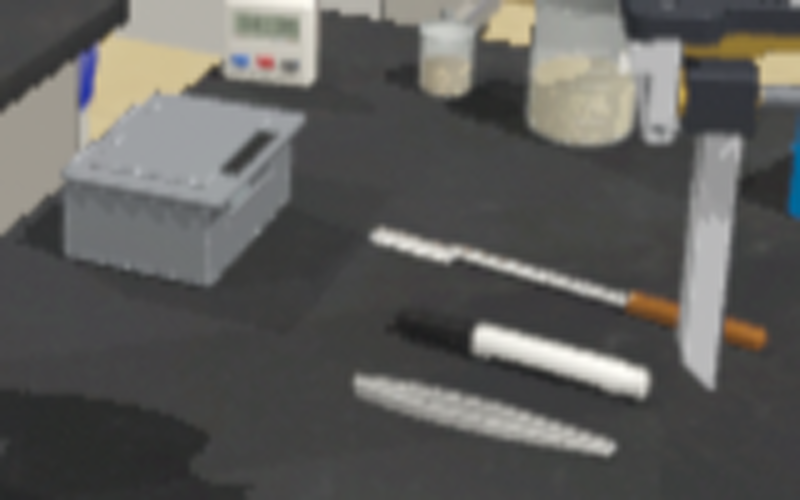

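The crop of the top view shows the spatula tip at (330,136), the handle front at (607,172) and the handle end at (740,189). The lid corners are at (62,90), (241,86), (252,322) and (68,324), with the black strip and notch side facing the tools. I choose the grey box over the purple one and the brown-handled spatula.

```bash
cat > h.py <<'E'
import numpy as np
from scipy.spatial.transform import Rotation as R
def ray(f,u,v):
    d=np.array([(u-f["cx"])/f["fx"],(v-f["cy"])/f["fy"],1.]); return R.from_quat(f["orientation"]).apply(d)
def onz(f,u,v,z):
    d=ray(f,u,v); return f["eye"]+d*(z-f["eye"][2])/d[2]
def proj(f,p):
    c=R.from_quat(f["orientation"]).inv().apply(np.asarray(p)-f["eye"]); return np.array([f["cx"]+f["fx"]*c[0]/c[2],f["cy"]+f["fy"]*c[1]/c[2]])
E
python3 - <<'E'
from h import *
from workcell import bot
f=bot.grab_frame("top"); g=bot.grab_frame("scene")
P=lambda x,y,z:onz(f,255+(x+.5)/5.5-.5,165+(y+.5)/5.5-.5,z)
S=lambda x,y,z:onz(g,240+(x+.5)/5-.5,170+(y+.5)/5-.5,z)
t=P(330,136,.002);h=P(607,172,.0045);e=P(741,189,.0045);b=P(417,147,.002)
print("tip,bs,hf,end",t,b,h,e,np.linalg.norm(t-e))
d=(t-e);print("yaw",np.degrees(np.arctan2(d[1],d[0])))
print("scene tip,hf,end",S(374,235,.002),S(630,303,.0045),S(766,337,.0045))
c=[P(62,90,.059),P(241,86,.059),P(252,322,.059),P(68,324,.059)]
for q in c: print(q)
print("front",np.linalg.norm(c[1]-c[2]),"x", np.linalg.norm(c[0]-c[1]))
print("scene lid: L front",S(305,117,.059),S(213,207,.059),S(66,170,.059),"base front near",S(210,285,0.),S(67,258,0.))
q=bot.get_obs()["orientation"];print(R.from_quat(q).as_matrix())
E
```

```text
tip,bs,hf,end [ 0.58089306 -0.19086435  0.002     ] [ 0.57575961 -0.23926639  0.002     ] [ 0.56376511 -0.34419351  0.0045    ] [ 0.55586636 -0.4183706   0.0045    ] 0.22889228943328294
yaw 83.72245177915603
scene tip,hf,end [ 0.58104589 -0.18911062  0.002     ] [ 0.56569471 -0.34322096  0.0045    ] [ 0.56265659 -0.41616663  0.0045    ]
[ 0.59601641 -0.0403267   0.059     ]
[ 0.60017807 -0.13566667  0.059     ]
[ 0.47476562 -0.14286923  0.059     ]
[ 0.4716752  -0.04584636  0.059     ]
front 0.1256191140048438 x 0.09543075141461213
scene lid: L front [ 0.5983103 -0.1367615  0.059    ] [ 0.46947482 -0.14055175  0.059     ] [ 0.47328074 -0.0476535   0.059     ] base front near [ 0.48761687 -0.13000807  0.        ] [ 0.47888166 -0.04352589  0.        ]
[[-2.64408991e-04  9.38058251e-01  3.46477487e-01]
 [ 1.00008280e-03  3.46477574e-01 -9.38057723e-01]
 [-9.99999465e-01  9.84752772e-05 -1.02974770e-03]]
```

```bash
cat >> h.py <<'E'
def plan(p0,q0,p1,R1,n):
    """print n rows (rot deg, mm) in moving tool frame from (p0,q0) to (p1,R1)"""
    from scipy.spatial.transform import Slerp
    a=R.from_quat(q0); w=(a.inv()*R1).as_rotvec(); p0=np.asarray(p0);p1=np.asarray(p1)
    for k in range(n):
        r=a*R.from_rotvec(w*k/n)
        print("rot",np.round(np.degrees(w/n),2),"pos",np.round(r.inv().apply((p1-p0)/n)*1e3,1))
def down(yaw,pitch=0):
    """tool: y axis along heading yaw (deg), pitched up by pitch"""
    c,s=np.cos(np.radians(yaw)),np.sin(np.radians(yaw)); cp,sp=np.cos(np.radians(pitch)),np.sin(np.radians(pitch))
    y=np.array([c*cp,s*cp,sp]); z=np.array([s,-c,0]); x=np.cross(y,z)
    return R.from_matrix(np.c_[x,y,z])
E
python3 - <<'E'
from h import *
from workcell import bot
o=bot.get_obs();print(o["time"])
print(down(84).as_matrix().round(2))
plan(o["tool_pos"],o["orientation"],[.564,-.353,.09],down(84),9)
E
```

```text
0.25
[[-0.    0.1   0.99]
 [ 0.    0.99 -0.1 ]
 [-1.   -0.   -0.  ]]
rot [-7.08 -0.01 -0.  ] pos [12.8 45.2 -2.6]
rot [-7.08 -0.01 -0.  ] pos [12.8 45.2  3. ]
rot [-7.08 -0.01 -0.  ] pos [12.8 44.4  8.6]
rot [-7.08 -0.01 -0.  ] pos [12.8 43.1 14. ]
rot [-7.08 -0.01 -0.  ] pos [12.8 41.  19.2]
rot [-7.08 -0.01 -0.  ] pos [12.8 38.3 24.1]
rot [-7.08 -0.01 -0.  ] pos [12.8 35.1 28.6]
rot [-7.08 -0.01 -0.  ] pos [12.8 31.3 32.7]
rot [-7.08 -0.01 -0.  ] pos [12.8 27.  36.3]
```

>>> apply_moves(
  motion=[
    {"rot": [-7, 0, 0], "delta_pos": [5, 45, -3], "jaw": 0.2},
    {"rot": [-7, 0, 0], "delta_pos": [10, 45, 3], "jaw": 0.2},
    {"rot": [-7, 0, 0], "delta_pos": [13, 44, 9], "jaw": 0.2},
    {"rot": [-7, 0, 0], "delta_pos": [13, 43, 14], "jaw": 0.2},
    {"rot": [-7, 0, 0], "delta_pos": [13, 41, 19], "jaw": 0.2},
    {"rot": [-7, 0, 0], "delta_pos": [13, 38, 24], "jaw": 0.2},
    {"rot": [-7, 0, 0], "delta_pos": [13, 35, 29], "jaw": 0.2},
    {"rot": [-7, 0, 0], "delta_pos": [13, 31, 33], "jaw": 0.2},
    {"rot": [-7, 0, 0], "delta_pos": [13, 27, 36], "jaw": 0.2},
    {"rot": [0, 0, 0], "delta_pos": [0, 0, 0], "jaw": 0.2},
  ],
)

```text
time: 1.5
tool_pos: [0.5718, -0.3466, 0.0928]
orientation: [0.03, 0.708, -0.03, 0.705]
ft_force: [0.1, 0.2, 0.1]
opening: 0.401
```

```bash
python3 - <<'E'
from h import *
from workcell import bot
import cv2
o=bot.get_obs();print(o["time"],o["tool_pos"],o["opening"],o["joint_positions"],o["ft_force"])
plan(o["tool_pos"],o["orientation"],[.564,-.353,.04],down(84),4)
f=bot.grab_frame("wrist");cv2.imwrite("pics/wrist1.png",f["color"][:,:,::-1])
f=bot.grab_frame("scene");cv2.imwrite("pics/scene1.png",f["color"][:,:,::-1])
E
```

```text
1.5 [ 0.57179097 -0.34655881  0.09277949] 0.4006426043126937 [-0.62880926  0.39467563  1.22230807 -0.0015835   1.52745719 -0.5442195 ] [0.07318704 0.19136174 0.09442621]
rot [ 0.29 -0.05 -0.  ] pos [13.2 -1.8 -1.8]
rot [ 0.29 -0.05 -0.  ] pos [13.2 -1.8 -1.8]
rot [ 0.29 -0.05 -0.  ] pos [13.2 -1.8 -1.8]
rot [ 0.29 -0.05 -0.  ] pos [13.2 -1.8 -1.8]
```

View pics/wrist1.png

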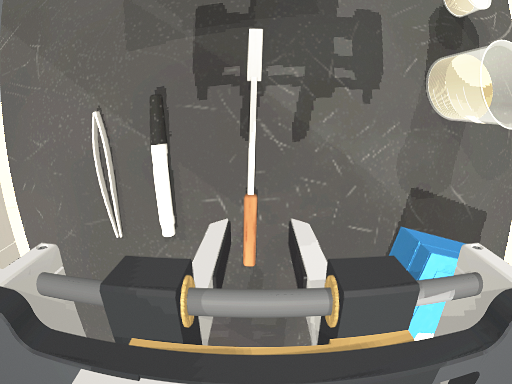

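The wrist view shows the spatula between the fingers: handle from (250,195) to (250,265), tip at (256,29). The marker and forceps are well to the left. I'll use the fisheye model to refine the pose.

```bash
cat >> h.py <<'E'
def wonz(f,u,v,z):
    dx,dy=u-f["cx"],v-f["cy"]; r=np.hypot(dx,dy); t=r/f["fx"]
    d=np.array([dx/r*np.sin(t),dy/r*np.sin(t),np.cos(t)]); d=R.from_quat(f["orientation"]).apply(d)
    return f["eye"]+d*(z-f["eye"][2])/d[2]
E
python3 - <<'E'
from h import *
from workcell import bot
f=bot.grab_frame("wrist")
for n,u,v,z in (("tip",256,29,.002),("bladeroot",254,80,.002),("hf",250.5,195,.009),("end",250,266,.009)): print(n,wonz(f,u,v,z))
E
```

```text
tip [ 0.58166926 -0.19345719  0.002     ]
bladeroot [ 0.5755817  -0.24196625  0.002     ]
hf [ 0.56293847 -0.34651656  0.009     ]
end [ 0.55513358 -0.42037292  0.009     ]
```

>>> apply_moves(
  motion=[
    {"rot": [0.5, 0, 0], "delta_pos": [15, -3, -3], "jaw": 0.2},
    {"rot": [0.5, 0, 0], "delta_pos": [18, -3, -3], "jaw": 0.2},
    {"rot": [0.5, 0, 0], "delta_pos": [18, -2.3, -1.7], "jaw": 0.2},
    {"rot": [0, 0, 0], "delta_pos": [12, 0, 0], "jaw": 0.2},
    {"rot": [0, 0, 0], "delta_pos": [8, 0, 0], "jaw": 0.2},
    {"rot": [0, 0, 0], "delta_pos": [6, 0, 0], "jaw": 0.2},
    {"rot": [0, 0, 0], "delta_pos": [4, 0, 0], "jaw": 0.2},
    {"rot": [0, 0, 0], "delta_pos": [0, 0, 0], "jaw": 0.2},
    {"rot": [0, 0, 0], "delta_pos": [0, 0, 0], "jaw": 0.2},
    {"rot": [0, 0, 0], "delta_pos": [0, 0, 0], "jaw": 0.2},
  ],
)

```text
time: 2.9
tool_pos: [0.5581, -0.3611, 0.0109]
orientation: [0.042, 0.705, -0.045, 0.706]
ft_force: [-0.2, -0.2, 0.5]
opening: 0.398
```

```bash
python3 - <<'E'
from h import *
from workcell import bot
import cv2
o=bot.get_obs();print(o["time"],o["tool_pos"],o["opening"],o["ft_force"])
plan(o["tool_pos"],o["orientation"],[.5633,-.354,.002],down(83.7),3)
f=bot.grab_frame("wrist");cv2.imwrite("pics/wrist2.png",f["color"][:,:,::-1])
E
```

```text
2.9 [ 0.55814692 -0.36108065  0.01089025] 0.3981593602339122 [-0.19660143 -0.17559649  0.49369875]
rot [-0.27  0.02  0.09] pos [3.  2.6 1.4]
rot [-0.27  0.02  0.09] pos [3.  2.6 1.4]
rot [-0.27  0.02  0.09] pos [3.  2.5 1.4]
```

View pics/wrist2.png

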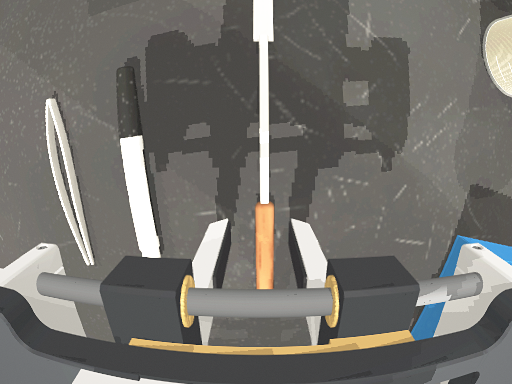

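The handle sits between the fingers at column 264, about 4 mm right of centre. I'll correct that and go down.

>>> apply_moves(
  motion=[
    {"rot": [-0.3, 0, 0], "delta_pos": [3, 2.6, 1.4], "jaw": 0.2},
    {"rot": [-0.3, 0, 0], "delta_pos": [3, 2.6, 1.4], "jaw": 0.2},
    {"rot": [-0.3, 0, 0], "delta_pos": [3, 2.6, 1.4], "jaw": 0.2},
    {"rot": [0, 0, 0], "delta_pos": [0, 0, 0], "jaw": 0.2},
    {"rot": [0, 0, 0], "delta_pos": [0, 0, 0], "jaw": 0.6},
    {"rot": [0, 0, 0], "delta_pos": [0, 0, 0], "jaw": 1},
    {"rot": [0, 0, 0], "delta_pos": [0, 0, 0], "jaw": 1},
    {"rot": [0, 0, 0], "delta_pos": [0, 0, 0], "jaw": 1},
    {"rot": [0, 0, 0], "delta_pos": [0, 0, 0], "jaw": 1},
    {"rot": [0, 0, 0], "delta_pos": [0, 0, 0], "jaw": 1},
  ],
)

```text
time: 4.2
tool_pos: [0.5637, -0.3534, 0.0015]
orientation: [0.036, 0.706, -0.04, 0.707]
ft_force: [0.8, 1.0, -0.7]
opening: 0.132
```

```bash
python3 - <<'E'
from h import *
from workcell import bot
import cv2
o=bot.get_obs();print(o["time"],o["tool_pos"],o["opening"],o["ft_force"])
f=bot.grab_frame("wrist");cv2.imwrite("pics/wrist3.png",f["color"][:,:,::-1])
f=bot.grab_frame("scene");cv2.imwrite("pics/scene3.png",cv2.resize(f["color"][160:280,230:420,::-1],None,fx=4,fy=4,interpolation=cv2.INTER_CUBIC))
E
```

```text
4.2 [ 0.56374808 -0.35341477  0.00153337] 0.13167760250968388 [ 0.8228408   0.9993507  -0.70822927]
```

View pics/wrist3.png

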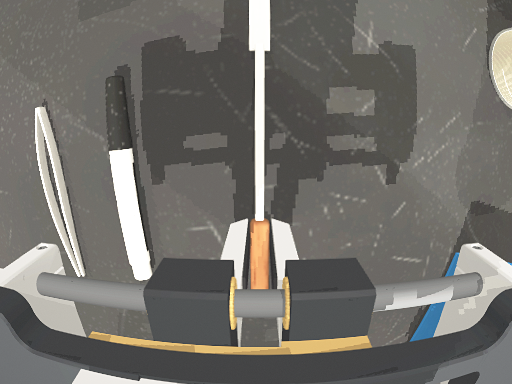

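View pics/scene3.png

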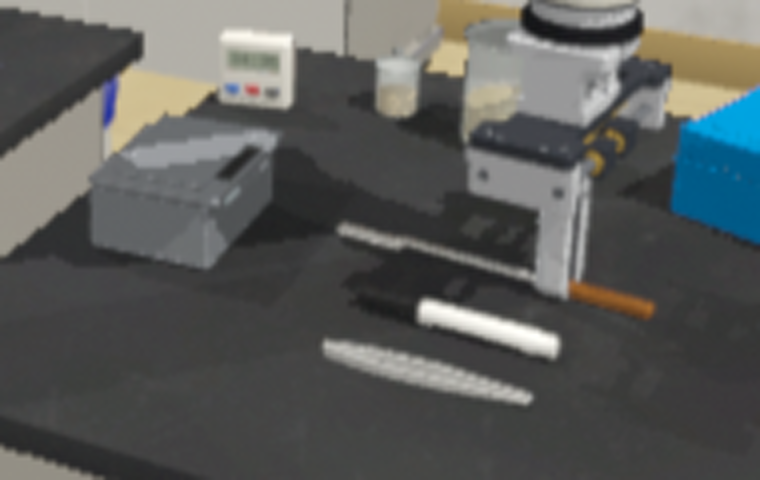

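Gripped: the opening of 12.4 mm matches the handle width. Next I plan the pre-insertion pose.

```bash
cat >> h.py <<'E'
HB=92.5; D=np.array([np.cos(np.radians(HB)),np.sin(np.radians(HB)),0.]); N=np.array([.536,-.131,.046]); Z=np.array([0,0,1.])
HG=N+.09*D+.008*Z
def blade_pose(past_edge,pitch=-10,zm=.045,s=.1625):
    r=down(HB,pitch); u=r.as_matrix()[:,1]
    M=N.copy(); M[2]=zm
    tip=M+u*(past_edge-.008)/np.cos(np.radians(pitch)); return tip-u*s, r
def arc(p,r,deg):
    ax=np.cross(D,Z); q=R.from_rotvec(-ax*np.radians(deg)); return HG+q.apply(p-HG), q*r
E
python3 - <<'E'
from h import *
from workcell import bot
o=bot.get_obs()
p,r=blade_pose(-.02);print(p,blade_pose(.04)[0]); 
print("lift");mid=o["tool_pos"]+[-0.01,-.03,.07];plan(o["tool_pos"],o["orientation"],mid,down(87),4)
print("pre");plan(mid,down(87).as_quat(),p,r,5)
p2,r2=arc(*blade_pose(.04),36);print("arc36",p2,r2.as_matrix()[:,0])
E
```

```text
[ 0.54420181 -0.3188523   0.07815498] [ 0.54158465 -0.2589094   0.06757537]
lift
rot [-0.78  0.02  0.07] pos [-17.5  -7.8  -1.7]
rot [-0.78  0.02  0.07] pos [-17.5  -7.8  -1.8]
rot [-0.78  0.02  0.07] pos [-17.5  -7.7  -1.9]
rot [-0.78  0.02  0.07] pos [-17.5  -7.7  -2. ]
pre
rot [-1.1 -0.1 -2. ] pos [-1.3 12.8 -2.6]
rot [-1.1 -0.1 -2. ] pos [-1.8 12.8 -2.3]
rot [-1.1 -0.1 -2. ] pos [-2.2 12.8 -2.1]
rot [-1.1 -0.1 -2. ] pos [-2.7 12.7 -1.8]
rot [-1.1 -0.1 -2. ] pos [-3.1 12.6 -1.6]
arc36 [ 0.53942027 -0.20933696  0.19313826] [ 0.03137716 -0.71865515 -0.69465837]
```

>>> apply_moves(
  motion=[
    {"rot": [0, 0, 0], "delta_pos": [-12, -4, 0], "jaw": 1},
    {"rot": [-0.8, 0, 0], "delta_pos": [-17, -8, -2], "jaw": 1},
    {"rot": [-0.8, 0, 0], "delta_pos": [-17, -8, -2], "jaw": 1},
    {"rot": [-0.8, 0, 0], "delta_pos": [-17, -8, -2], "jaw": 1},
    {"rot": [-0.8, 0, 0], "delta_pos": [-10, -2, -2], "jaw": 1},
    {"rot": [-1.1, 0, -2], "delta_pos": [-2, 0, -2.3], "jaw": 1},
    {"rot": [-1.1, 0, -2], "delta_pos": [-2, 3, -2], "jaw": 1},
    {"rot": [-1.1, 0, -2], "delta_pos": [-2, 3, -2], "jaw": 1},
    {"rot": [-1.1, 0, -2], "delta_pos": [-2, 3, -2], "jaw": 1},
    {"rot": [-1, 0, -2], "delta_pos": [0, 0, 0], "jaw": 1},
  ],
)

```text
time: 5.55
tool_pos: [0.5431, -0.3737, 0.0882]
orientation: [-0.087, 0.705, -0.049, 0.703]
ft_force: [-0.6, -0.7, -1.2]
opening: 0.13
```

```bash
cat > look.py <<'E'
import sys
from h import *
from workcell import bot
import cv2
n=sys.argv[1]
o=bot.get_obs();m=R.from_quat(o["orientation"]).as_matrix()
print(o["time"],o["tool_pos"].round(4),"open",round(o["opening"],3),"F",o["ft_force"].round(2),"q",o["joint_positions"].round(2))
print("y axis",m[:,1].round(3),"yaw",np.degrees(np.arctan2(m[1,1],m[0,1])),"pitch",np.degrees(np.arcsin(m[2,1])),"roll z",m[2,2])
a=bot.grab_frame("wrist")["color"][:,:,::-1]
b=bot.grab_frame("scene");c=b["color"][150:270,220:400,::-1]
t=bot.grab_frame("top")["color"][150:260,245:410,::-1]
big=np.zeros((600,800,3),np.uint8)
big[:333,:500]=cv2.resize(c,(500,333),interpolation=cv2.INTER_CUBIC)
big[333:600,:400]=cv2.resize(t,(400,267),interpolation=cv2.INTER_CUBIC)
big[333:600,400:756]=cv2.resize(a,(356,267))
cv2.imwrite(f"pics/{n}.png",big)
cv2.imwrite(f"pics/{n}_w.png",a);cv2.imwrite(f"pics/{n}_s.png",b["color"][:,:,::-1])
E
python3 look.py L4
```

```text
5.55 [ 0.5431 -0.3737  0.0882] open 0.13 F [-0.63 -0.67 -1.18] q [-0.61  0.3   1.37 -0.16  1.36 -0.64]
y axis [-0.054  0.98  -0.19 ] yaw 93.13592754570789 pitch -10.954417674054708 roll z -0.008161361329332373
```

View pics/L4.png

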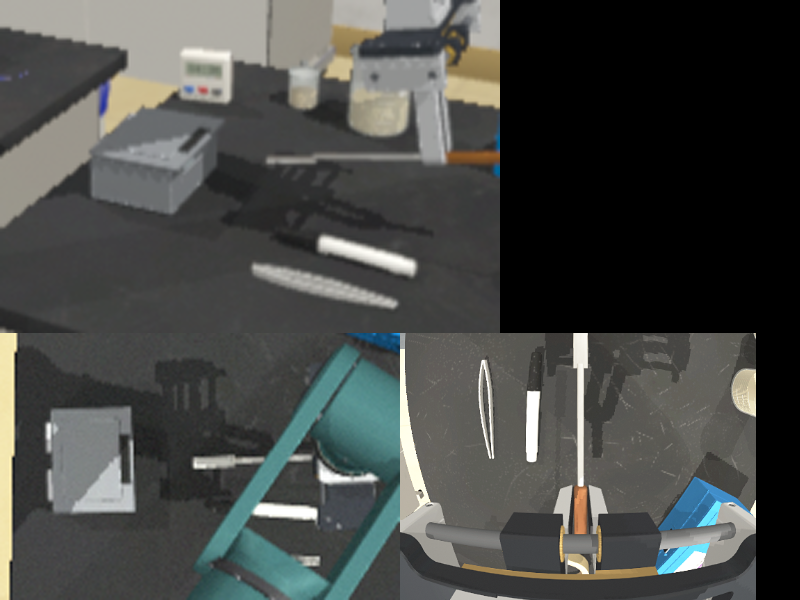

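View pics/L4_w.png

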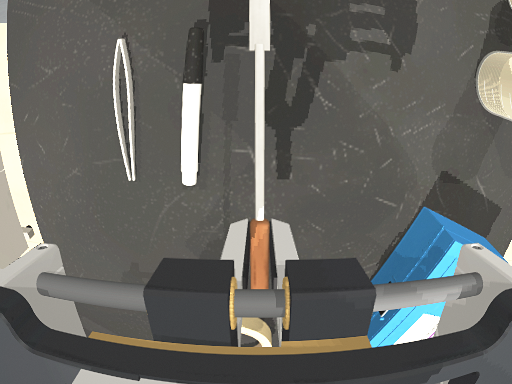

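The spatula is held straight in the jaws, with no slip. I'll overlay the predicted tip, the notch outline and the lid edge on the scene and top images to check the geometry.

```bash
python3 - <<'E'
from h import *
from workcell import bot
import cv2
o=bot.get_obs();m=R.from_quat(o["orientation"]).as_matrix();p=o["tool_pos"]
tip=p+m[:,1]*.1625
W=np.array([D[1],-D[0],0]) # sideways (+x world-ish)
sc=8
f=bot.grab_frame("scene");a=f["color"][190:235,250:345,::-1]
u0,v0=250,190
big=cv2.resize(a,None,fx=sc,fy=sc,interpolation=cv2.INTER_CUBIC)
def dot(P,c):
    u,v=proj(f,P);q=(int((u-u0+.5)*sc),int((v-v0+.5)*sc));cv2.circle(big,q,3,c,-1)
dot(tip,(0,0,255))
for w in(-.03,.03):
    for z in(-.008,.009): dot(N+W*w+Z*z,(0,255,255))
for w in(-.062,.062):
    dot(N-.008*D+W*w+.009*Z,(0,255,0));dot(N-.008*D+W*w+.013*Z,(255,255,0))
for w in(-.06,.06):
    dot(np.r_[(N+W*w)[:2],0],(255,0,255))
cv2.imwrite("pics/ov.png",big)
E
```

```text
(no output)
```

View pics/ov.png

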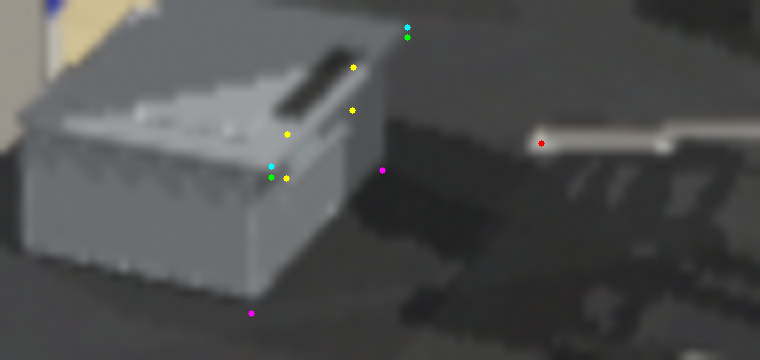

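```bash
python3 - <<'E'
from h import *
from workcell import bot
import cv2
a=cv2.imread("pics/L4_s.png")[190:230,250:302]
b=cv2.imread("pics/scene0.png")[190:230,250:302]
g=np.vstack([a,b])
g=np.clip((g.astype(float)/200)**.7*255,0,255).astype(np.uint8)
x=np.hstack([cv2.resize(g[:40],None,fx=7.5,fy=14,interpolation=cv2.INTER_NEAREST),cv2.resize(g[40:],None,fx=7.5,fy=14,interpolation=cv2.INTER_NEAREST)])
cv2.imwrite("pics/z.png",x)
f=bot.grab_frame("scene")
for u,v in((252,297),(383,160)): print(onz(f,250+u/8-.5,190+v/8-.5,0))
E
```

```text
[ 0.4867265  -0.12859318  0.        ]
[ 0.60413338 -0.12498261  0.        ]
```

View pics/z.png

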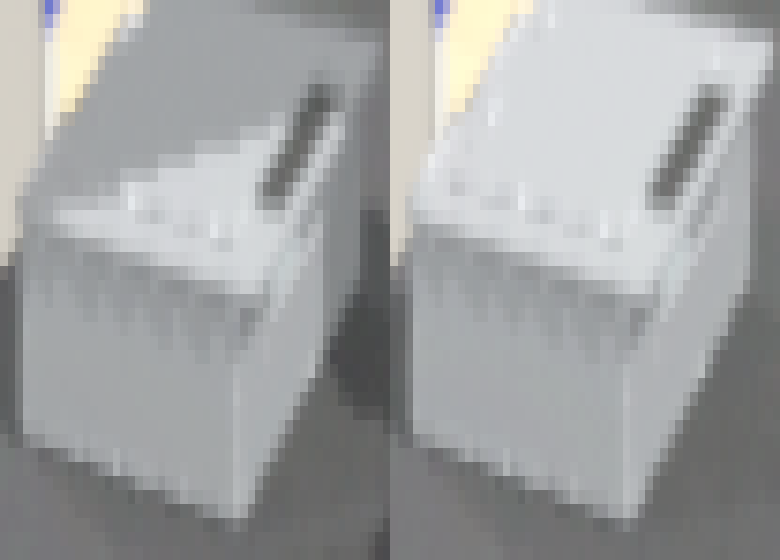

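Geometry agrees to within 3–4 mm, and the notch is 17 mm high. I move to the pre-insert pose, with the tip 15 mm ahead of the lid edge.

```bash
python3 - <<'E'
from h import *
from workcell import bot
o=bot.get_obs()
p,r=blade_pose(-.015);plan(o["tool_pos"],o["orientation"],p,r,5)
E
```

```text
rot [ 0.1  -0.07  0.17] pos [-0.1 12.3  0.8]
rot [ 0.1  -0.07  0.17] pos [-0.1 12.3  0.8]
rot [ 0.1  -0.07  0.17] pos [-0.1 12.3  0.7]
rot [ 0.1  -0.07  0.17] pos [-0.  12.3  0.7]
rot [ 0.1  -0.07  0.17] pos [ 0.  12.3  0.7]
```

>>> apply_moves(
  motion=[
    {"rot": [0.1, 0, 0.2], "delta_pos": [0, 12, 0.7], "jaw": 1},
    {"rot": [0.1, 0, 0.2], "delta_pos": [0, 12, 0.7], "jaw": 1},
    {"rot": [0.1, 0, 0.2], "delta_pos": [0, 12, 0.7], "jaw": 1},
    {"rot": [0.1, 0, 0.2], "delta_pos": [0, 12, 0.7], "jaw": 1},
    {"rot": [0.1, 0, 0.2], "delta_pos": [0, 10, 0.7], "jaw": 1},
    {"rot": [0, 0, 0], "delta_pos": [0, 2, 0], "jaw": 1},
    {"rot": [0, 0, 0], "delta_pos": [0, 0, 0], "jaw": 1},
    {"rot": [0, 0, 0], "delta_pos": [0, 0, 0], "jaw": 1},
    {"rot": [0, 0, 0], "delta_pos": [0, 0, 0], "jaw": 1},
    {"rot": [0, 0, 0], "delta_pos": [0, 0, 0], "jaw": 1},
  ],
)

```text
time: 7.05
tool_pos: [0.544, -0.3126, 0.0766]
orientation: [-0.075, 0.705, -0.046, 0.704]
ft_force: [0.9, 0.7, -0.3]
opening: 0.129
```

```bash
python3 look.py L5; python3 - <<'E'
from h import *
from workcell import bot
import cv2
o=bot.get_obs()
a=cv2.imread("pics/L5_s.png")[180:235,250:350]
cv2.imwrite("pics/z5.png",cv2.resize(a,None,fx=8,fy=10,interpolation=cv2.INTER_CUBIC))
p,r=blade_pose(-.015);print(p);p,r=blade_pose(.04);plan(o["tool_pos"],o["orientation"],p,r,5)
E
```

```text
7.05 [ 0.544  -0.3126  0.0766] open 0.129 F [ 0.91  0.68 -0.32] q [-0.53  0.26  1.44 -0.15  1.35 -0.54]
y axis [-0.041  0.985 -0.17 ] yaw 92.36151361562165 pitch -9.788971938097921 roll z -0.005645401397153582
[ 0.54398371 -0.31385705  0.07727335]
rot [-0.02 -0.07 -0.04] pos [-0.1 10.9 -0. ]
rot [-0.02 -0.07 -0.04] pos [-0.1 10.9 -0. ]
rot [-0.02 -0.07 -0.04] pos [-0.1 10.9 -0. ]
rot [-0.02 -0.07 -0.04] pos [-0.1 10.9 -0. ]
rot [-0.02 -0.07 -0.04] pos [-0.1 10.9 -0. ]
```

View pics/L5.png

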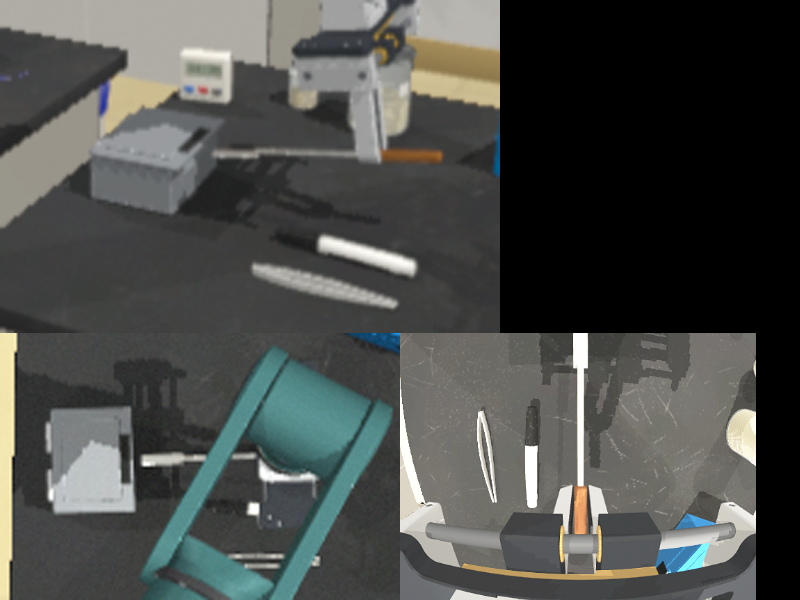

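View pics/z5.png

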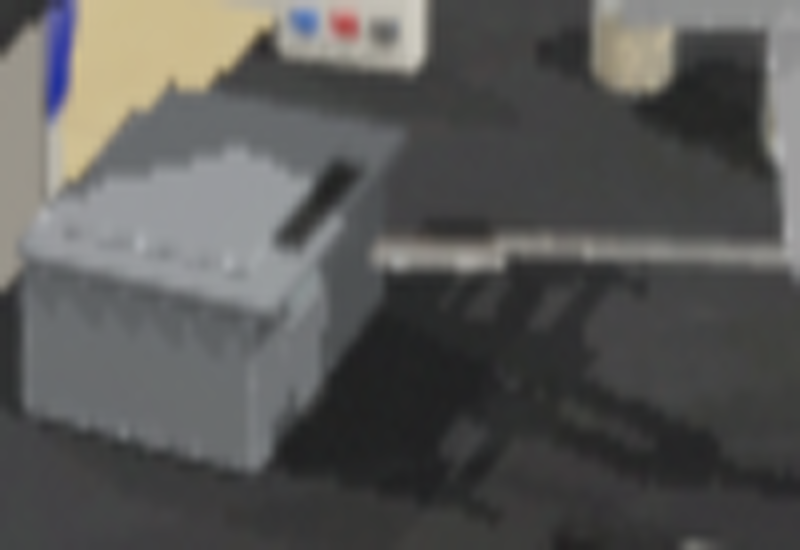

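View pics/L5_w.png

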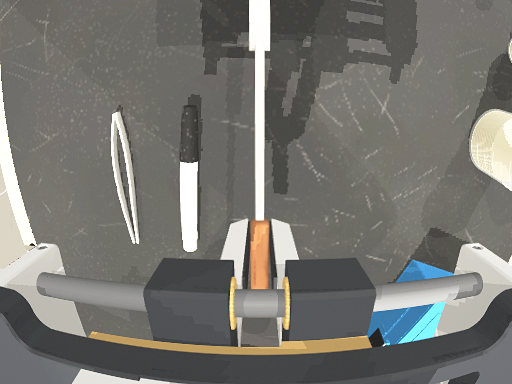

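The top view shows the blade centred on the lid's front edge (row 460 of 408–512), with the tip about 12 mm short of it. The scene view puts the blade about 9.5 mm below the lid top, which lies inside the notch (4–21 mm below the top). I insert along tool y.

>>> apply_moves(
  motion=[
    {"rot": [0, 0, 0], "delta_pos": [1, 5, 0], "jaw": 1},
    {"rot": [0, 0, 0], "delta_pos": [0.5, 6, 0], "jaw": 1},
    {"rot": [0, 0, 0], "delta_pos": [0, 6, 0], "jaw": 1},
    {"rot": [0, 0, 0], "delta_pos": [0, 6, 0], "jaw": 1},
    {"rot": [0, 0, 0], "delta_pos": [0, 6, 0], "jaw": 1},
    {"rot": [0, 0, 0], "delta_pos": [0, 0, 0], "jaw": 1},
    {"rot": [0, 0, 0], "delta_pos": [0, 0, 0], "jaw": 1},
    {"rot": [0, 0, 0], "delta_pos": [0, 0, 0], "jaw": 1},
    {"rot": [0, 0, 0], "delta_pos": [0, 0, 0], "jaw": 1},
    {"rot": [0, 0, 0], "delta_pos": [0, 0, 0], "jaw": 1},
  ],
)

```text
time: 8.45
tool_pos: [0.5428, -0.2821, 0.0697]
orientation: [-0.075, 0.705, -0.046, 0.704]
ft_force: [0.7, -0.8, -0.1]
opening: 0.131
```

```bash
python3 look.py L6; python3 - <<'E'
from h import *
from workcell import bot
import cv2
a=cv2.imread("pics/L6_s.png")[180:235,250:350]
cv2.imwrite("pics/z6.png",cv2.resize(a,None,fx=8,fy=10,interpolation=cv2.INTER_CUBIC))
E
```

```text
8.45 [ 0.5428 -0.2821  0.0697] open 0.131 F [ 0.73 -0.84 -0.08] q [-0.49  0.23  1.49 -0.15  1.34 -0.5 ]
y axis [-0.041  0.985 -0.17 ] yaw 92.38192139029066 pitch -9.786744905972878 roll z -0.005648794826620673
```

View pics/z6.png

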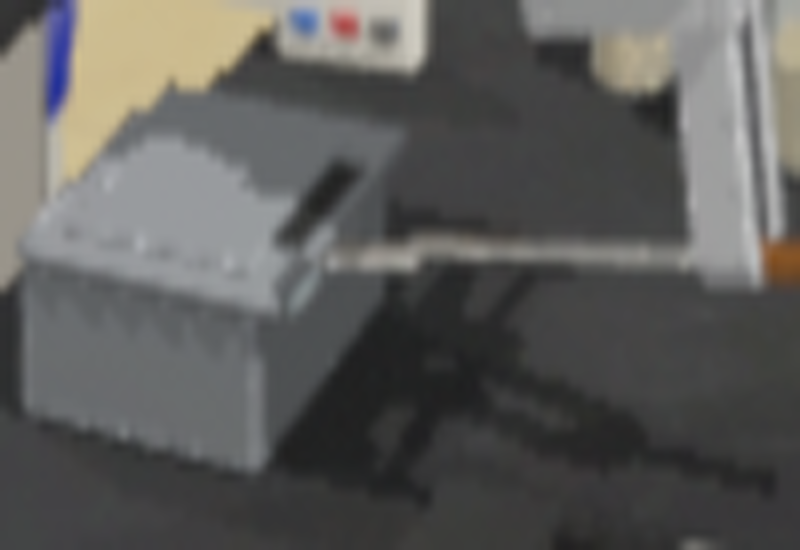

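The blade has entered beneath the lid edge with no force reading. I go 25 mm further.

>>> apply_moves(
  motion=[
    {"rot": [0, 0, 0], "delta_pos": [0, 6, 0], "jaw": 1},
    {"rot": [0, 0, 0], "delta_pos": [0, 6, 0], "jaw": 1},
    {"rot": [0, 0, 0], "delta_pos": [0, 6, 0], "jaw": 1},
    {"rot": [0, 0, 0], "delta_pos": [0, 6, 0], "jaw": 1},
    {"rot": [0, 0, 0], "delta_pos": [0, 0, 0], "jaw": 1},
    {"rot": [0, 0, 0], "delta_pos": [0, 0, 0], "jaw": 1},
    {"rot": [0, 0, 0], "delta_pos": [0, 0, 0], "jaw": 1},
    {"rot": [0, 0, 0], "delta_pos": [0, 0, 0], "jaw": 1},
    {"rot": [0, 0, 0], "delta_pos": [0, 0, 0], "jaw": 1},
    {"rot": [0, 0, 0], "delta_pos": [0, 0, 0], "jaw": 1},
  ],
)

```text
time: 9.85
tool_pos: [0.5417, -0.2566, 0.0654]
orientation: [-0.075, 0.705, -0.046, 0.704]
ft_force: [0.5, 0.3, -0.9]
opening: 0.13
```

```bash
python3 look.py L7; python3 - <<'E'
from h import *
from workcell import bot
import cv2
a=cv2.imread("pics/L7_s.png")[180:235,250:350]
cv2.imwrite("pics/z7.png",cv2.resize(a,None,fx=8,fy=10,interpolation=cv2.INTER_CUBIC))
o=bot.get_obs();p=o["tool_pos"];r=R.from_quat(o["orientation"])
# steps of arc, after raising 5mm
p=p+[0,0,.005]
for k in range(0,40,8):
    pa,ra=arc(p,r,k);pb,rb=arc(p,r,k+4)
    print(k,pa.round(3),"per 4deg rot",np.degrees((ra.inv()*rb).as_rotvec()).round(2),"pos",(ra.inv().apply(pb-pa)*1e3).round(1))
E
```

```text
9.85 [ 0.5417 -0.2566  0.0654] open 0.13 F [ 0.5   0.35 -0.92] q [-0.45  0.22  1.52 -0.16  1.34 -0.46]
y axis [-0.041  0.985 -0.17 ] yaw 92.38720150241275 pitch -9.78521658905513 roll z -0.005589312929932311
0 [ 0.542 -0.257  0.07 ] per 4deg rot [ 0.02 -0.01 -4.  ] pos [-15.1  -0.9  -0.1]
8 [ 0.542 -0.252  0.1  ] per 4deg rot [ 0.02 -0.01 -4.  ] pos [-15.1  -0.9  -0.1]
16 [ 0.541 -0.244  0.129] per 4deg rot [ 0.02 -0.01 -4.  ] pos [-15.1  -0.9  -0.1]
24 [ 0.541 -0.231  0.157] per 4deg rot [ 0.02 -0.01 -4.  ] pos [-15.1  -0.9  -0.1]
32 [ 0.54  -0.215  0.182] per 4deg rot [ 0.02 -0.01 -4.  ] pos [-15.1  -0.9  -0.1]
```

View pics/z7.png

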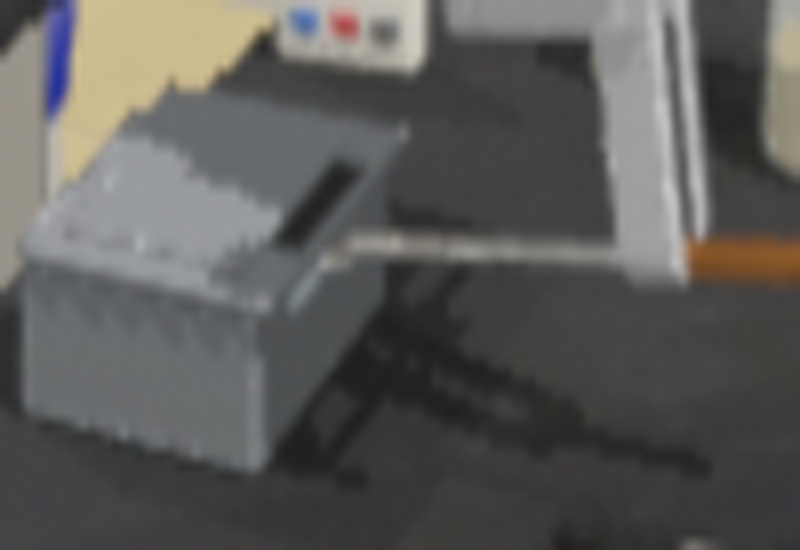

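The blade is well inside, about 42 mm past the edge. Next: a small raise to contact, then an arc about the hinge.

>>> apply_moves(
  motion=[
    {"rot": [0, 0, 0], "delta_pos": [-3, 0, 0], "jaw": 1},
    {"rot": [0, 0, 0], "delta_pos": [-3, 0, 0], "jaw": 1},
    {"rot": [0, 0, -2], "delta_pos": [-7.5, -0.5, 0], "jaw": 1},
    {"rot": [0, 0, -2], "delta_pos": [-7.5, -0.5, 0], "jaw": 1},
    {"rot": [0, 0, -2], "delta_pos": [-7.5, -0.5, 0], "jaw": 1},
    {"rot": [0, 0, -2], "delta_pos": [-7.5, -0.5, 0], "jaw": 1},
    {"rot": [0, 0, -2], "delta_pos": [-7.5, -0.5, 0], "jaw": 1},
    {"rot": [0, 0, -2], "delta_pos": [-7.5, -0.5, 0], "jaw": 1},
    {"rot": [0, 0, 0], "delta_pos": [0, 0, 0], "jaw": 1},
    {"rot": [0, 0, 0], "delta_pos": [0, 0, 0], "jaw": 1},
  ],
)

```text
time: 11.25
tool_pos: [0.542, -0.2446, 0.1205]
orientation: [-0.155, 0.691, -0.124, 0.695]
ft_force: [-0.3, -0.3, -1.3]
opening: 0.132
```

```bash
python3 look.py L8
```

```text
11.25 [ 0.542  -0.2446  0.1205] open 0.132 F [-0.31 -0.26 -1.34] q [-0.3   0.13  1.55 -0.38  1.34 -0.28]
y axis [-0.042  0.921 -0.386] yaw 92.61579465732872 pitch -22.734688731647935 roll z -0.00355581472109584
```

View pics/L8.png

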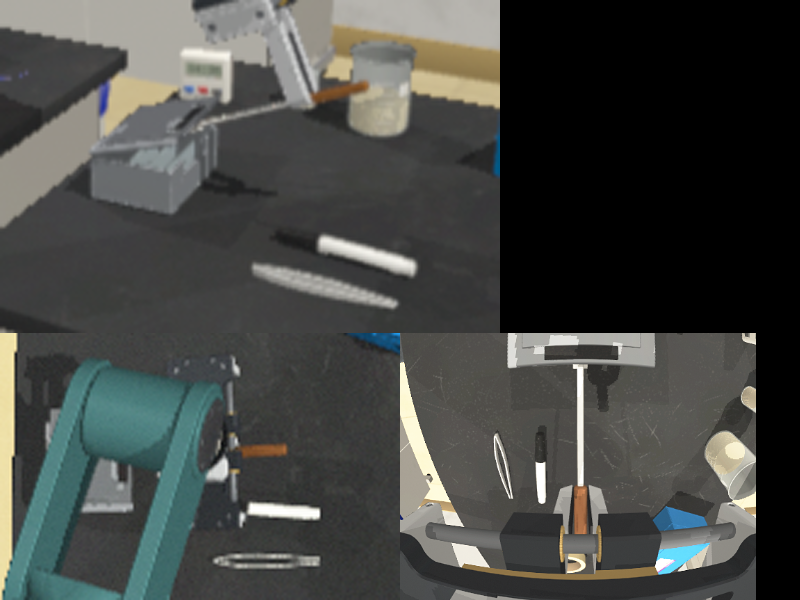

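The lid is lifting, with its edge resting on the blade. I continue along the arc.

>>> apply_moves(
  motion=[
    {"rot": [0, 0, -3], "delta_pos": [-11, -1.3, 0], "jaw": 1},
    {"rot": [0, 0, -3], "delta_pos": [-11, -1.3, 0], "jaw": 1},
    {"rot": [0, 0, -3], "delta_pos": [-11, -1.3, 0], "jaw": 1},
    {"rot": [0, 0, -3], "delta_pos": [-11, -1.3, 0], "jaw": 1},
    {"rot": [0, 0, -3], "delta_pos": [-11, -1.3, 0], "jaw": 1},
    {"rot": [0, 0, 0], "delta_pos": [0, 0, 0], "jaw": 1},
    {"rot": [0, 0, 0], "delta_pos": [0, 0, 0], "jaw": 1},
    {"rot": [0, 0, 0], "delta_pos": [0, 0, 0], "jaw": 1},
    {"rot": [0, 0, 0], "delta_pos": [0, 0, 0], "jaw": 1},
    {"rot": [0, 0, 0], "delta_pos": [0, 0, 0], "jaw": 1},
  ],
)

```text
time: 12.65
tool_pos: [0.54, -0.2267, 0.17]
orientation: [-0.241, 0.667, -0.217, 0.671]
ft_force: [0.1, 0.1, -0.5]
opening: 0.127
```

```bash
python3 look.py L9
```

```text
12.65 [ 0.54   -0.2267  0.17  ] open 0.127 F [ 0.11  0.07 -0.48] q [-0.13  0.1   1.58 -0.66  1.39 -0.07]
y axis [-0.031  0.79  -0.613] yaw 92.25826634625089 pitch -37.78584487087116 roll z -0.005175702018335726
```

View pics/L9.png

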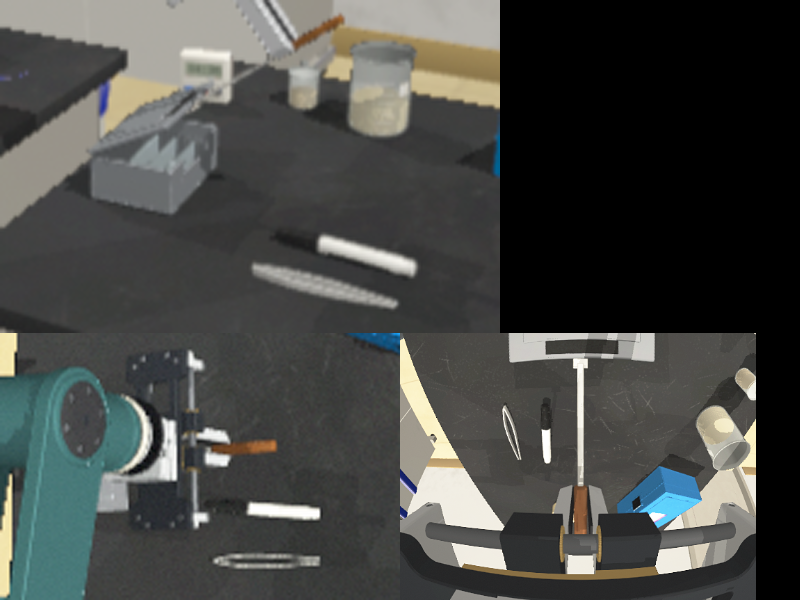

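View pics/L9_w.png

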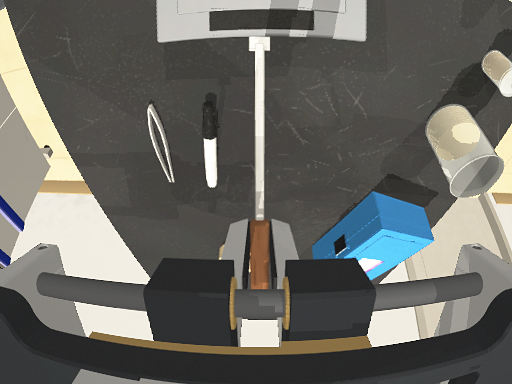

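The lid stands at roughly 28–30° with the spatula unslipped. I add another 12°.

>>> apply_moves(
  motion=[
    {"rot": [0, 0, -3], "delta_pos": [-11, -1, 0], "jaw": 1},
    {"rot": [0, 0, -3], "delta_pos": [-11, -1, 0], "jaw": 1},
    {"rot": [0, 0, -3], "delta_pos": [-11, -1, 0], "jaw": 1},
    {"rot": [0, 0, -3], "delta_pos": [-11, -1, 0], "jaw": 1},
    {"rot": [0, 0, 0], "delta_pos": [0, 0, 0], "jaw": 1},
    {"rot": [0, 0, 0], "delta_pos": [0, 0, 0], "jaw": 1},
    {"rot": [0, 0, 0], "delta_pos": [0, 0, 0], "jaw": 1},
    {"rot": [0, 0, 0], "delta_pos": [0, 0, 0], "jaw": 1},
    {"rot": [0, 0, 0], "delta_pos": [0, 0, 0], "jaw": 1},
    {"rot": [0, 0, 0], "delta_pos": [0, 0, 0], "jaw": 1},
  ],
)

```text
time: 14.05
tool_pos: [0.5387, -0.201, 0.2055]
orientation: [-0.31, 0.637, -0.288, 0.644]
ft_force: [-0.4, 0.5, -1.6]
opening: 0.131
```

```bash
python3 look.py L10
```

```text
14.05 [ 0.5387 -0.201   0.2055] open 0.131 F [-0.4   0.5  -1.65] q [ 0.02  0.11  1.59 -0.88  1.48  0.09]
y axis [-0.025  0.643 -0.766] yaw 92.18792519562152 pitch -49.98409418605975 roll z -0.004763087518078191
```

View pics/L10.png

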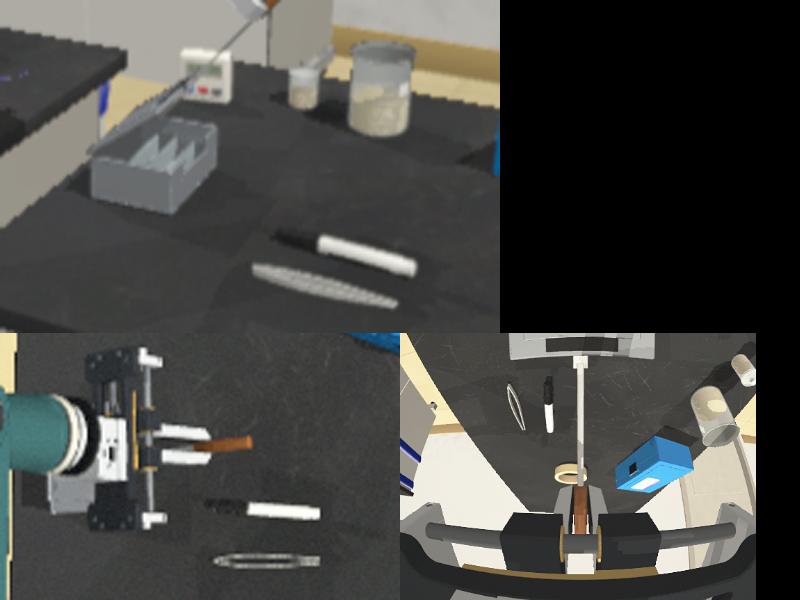

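The lid stands at about 40°. I drop the blade slightly off the lid, then retract along its own axis.

>>> apply_moves(
  motion=[
    {"rot": [0, 0, 0], "delta_pos": [3, 0, 0], "jaw": 1},
    {"rot": [0, 0, 0], "delta_pos": [4, -2, 0], "jaw": 1},
    {"rot": [0, 0, 0], "delta_pos": [0, -6, 0], "jaw": 1},
    {"rot": [0, 0, 0], "delta_pos": [0, -9, 0], "jaw": 1},
    {"rot": [0, 0, 0], "delta_pos": [0, -10, 0], "jaw": 1},
    {"rot": [0, 0, 0], "delta_pos": [0, -10, 0], "jaw": 1},
    {"rot": [0, 0, 0], "delta_pos": [0, -10, 0], "jaw": 1},
    {"rot": [0, 0, 0], "delta_pos": [0, -10, 0], "jaw": 1},
    {"rot": [0, 0, 0], "delta_pos": [0, -10, 0], "jaw": 1},
    {"rot": [0, 0, 0], "delta_pos": [0, 0, 0], "jaw": 1},
  ],
)

```text
time: 15.45
tool_pos: [0.5409, -0.2534, 0.2574]
orientation: [-0.31, 0.637, -0.289, 0.645]
ft_force: [0.3, -0.2, -0.5]
opening: 0.128
```

```bash
python3 look.py L11;  python3 - <<'E'
from h import *
from workcell import bot
o=bot.get_obs()
p1=np.array([.562,-.33,.20]);plan(o["tool_pos"],o["orientation"],p1,down(88,-20),6)
p2=np.array([.5635,-.356,.03]);plan(p1,down(88,-20).as_quat(),p2,down(84),8)
E
```

```text
15.45 [ 0.5409 -0.2534  0.2574] open 0.128 F [ 0.32 -0.21 -0.53] q [-0.08  0.08  1.53 -0.87  1.47 -0.05]
y axis [-0.022  0.642 -0.767] yaw 91.98655649896797 pitch -50.05143993655357 roll z -0.0022531173828119755
rot [0.56 0.34 5.  ] pos [15.9 -1.2  3.2]
rot [0.56 0.34 5.  ] pos [15.7 -2.6  3.3]
rot [0.56 0.34 5.  ] pos [15.4 -3.9  3.4]
rot [0.56 0.34 5.  ] pos [15.  -5.2  3.6]
rot [0.56 0.34 5.  ] pos [14.5 -6.5  3.7]
rot [0.56 0.34 5.  ] pos [13.8 -7.7  3.9]
rot [0.49 0.09 2.5 ] pos [21.1  4.2  0.3]
rot [0.49 0.09 2.5 ] pos [21.2  3.3  0.3]
rot [0.49 0.09 2.5 ] pos [21.4  2.4  0.3]
rot [0.49 0.09 2.5 ] pos [21.4  1.4  0.3]
rot [0.49 0.09 2.5 ] pos [21.5  0.5  0.3]
rot [0.49 0.09 2.5 ] pos [21.5 -0.4  0.4]
rot [0.49 0.09 2.5 ] pos [21.5 -1.4  0.4]
rot [0.49 0.09 2.5 ] pos [21.4 -2.3  0.5]
```

View pics/L11.png

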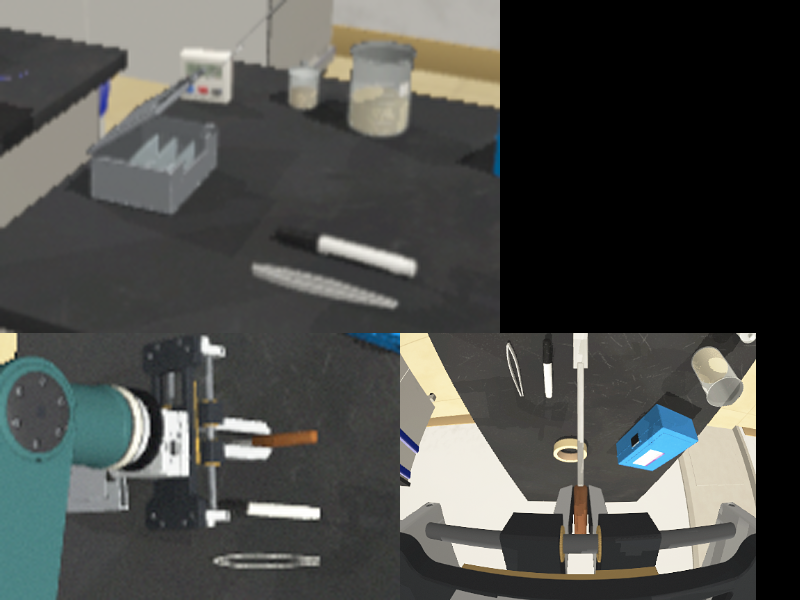

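The blade is clear of the lid, with the tip about 35 mm in front of its edge, and the lid has stayed open. I back away and start levelling out.

>>> apply_moves(
  motion=[
    {"rot": [0, 0, 0], "delta_pos": [15, -13, 0], "jaw": 1},
    {"rot": [0, 0, 0], "delta_pos": [15, -13, 0], "jaw": 1},
    {"rot": [0.5, 0.3, 5], "delta_pos": [16, -1, 3], "jaw": 1},
    {"rot": [0.5, 0.3, 5], "delta_pos": [16, -2, 3], "jaw": 1},
    {"rot": [0.5, 0.3, 5], "delta_pos": [15, -4, 3], "jaw": 1},
    {"rot": [0.5, 0.3, 5], "delta_pos": [15, -5, 4], "jaw": 1},
    {"rot": [0.5, 0.3, 5], "delta_pos": [14, -6, 4], "jaw": 1},
    {"rot": [0.5, 0.3, 5], "delta_pos": [14, -6, 4], "jaw": 1},
    {"rot": [0.5, 0, 5], "delta_pos": [10, 0, 0], "jaw": 1},
    {"rot": [0, 0, 0], "delta_pos": [0, 0, 0], "jaw": 1},
  ],
)

```text
time: 16.85
tool_pos: [0.5592, -0.3867, 0.1841]
orientation: [-0.072, 0.704, -0.103, 0.699]
ft_force: [-0.8, 0.1, -0.2]
opening: 0.131
```

```bash
python3 look.py L12;  python3 - <<'E'
from h import *
from workcell import bot
o=bot.get_obs()
p2=np.array([.5635,-.362,.03]);plan(o["tool_pos"],o["orientation"],p2,down(84),7)
E
```

```text
16.85 [ 0.5592 -0.3867  0.1841] open 0.131 F [-0.85  0.09 -0.22] q [-0.58  0.29  1.19 -0.21  1.53 -0.54]
y axis [ 0.043  0.969 -0.245] yaw 87.46997031328358 pitch -14.173138709606459 roll z -0.0021126589534678497
rot [0.52 0.06 2.03] pos [20.7  8.4  0.3]
rot [0.52 0.06 2.03] pos [21.   7.7  0.3]
rot [0.52 0.06 2.03] pos [21.3  7.   0.2]
rot [0.52 0.06 2.03] pos [21.5  6.2  0.2]
rot [0.52 0.06 2.03] pos [21.7  5.4  0.2]
rot [0.52 0.06 2.03] pos [21.9  4.7  0.1]
rot [0.52 0.06 2.03] pos [22.   3.9  0.1]
```

View pics/L12.png

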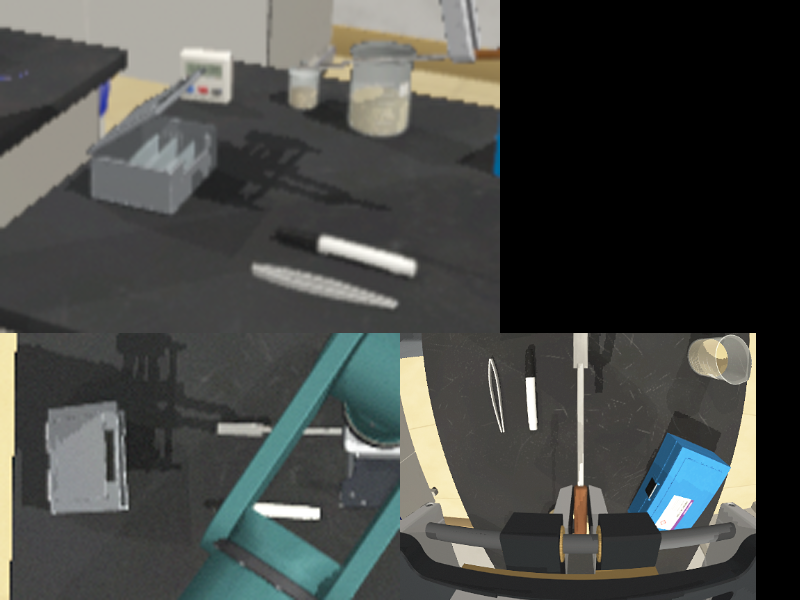

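The lid is holding. I go down to 30 mm above the worktop and level the spatula.

>>> apply_moves(
  motion=[
    {"rot": [0.5, 0, 2], "delta_pos": [20, 8, 0.3], "jaw": 1},
    {"rot": [0.5, 0, 2], "delta_pos": [21, 8, 0.3], "jaw": 1},
    {"rot": [0.5, 0, 2], "delta_pos": [21, 7, 0.3], "jaw": 1},
    {"rot": [0.5, 0, 2], "delta_pos": [21, 6, 0.3], "jaw": 1},
    {"rot": [0.5, 0, 2], "delta_pos": [20, 5, 0.3], "jaw": 1},
    {"rot": [0.5, 0, 2], "delta_pos": [18, 4, 0], "jaw": 1},
    {"rot": [0.5, 0, 2], "delta_pos": [14, 3, 0], "jaw": 1},
    {"rot": [0, 0, 0], "delta_pos": [0, 0, 0], "jaw": 1},
    {"rot": [0, 0, 0], "delta_pos": [0, 0, 0], "jaw": 1},
    {"rot": [0, 0, 0], "delta_pos": [0, 0, 0], "jaw": 1},
  ],
)

```text
time: 18.25
tool_pos: [0.5643, -0.3585, 0.0347]
orientation: [0.041, 0.704, -0.031, 0.708]
ft_force: [0.8, 0.3, -0.9]
opening: 0.126
```

```bash
python3 look.py L13;  python3 - <<'E'
from h import *
from workcell import bot
o=bot.get_obs()
p2=np.array([.565,-.362,.004]);plan(o["tool_pos"],o["orientation"],p2,down(84),5)
E
```

```text
18.25 [ 0.5643 -0.3585  0.0347] open 0.126 F [ 0.8   0.34 -0.9 ] q [-0.66  0.43  1.29  0.01  1.42 -0.56]
y axis [0.102 0.995 0.014] yaw 84.16240316485387 pitch 0.7969388872950846 roll z 0.005355782075330995
rot [ 0.03  0.06 -0.16] pos [ 6.2 -0.8  0.2]
rot [ 0.03  0.06 -0.16] pos [ 6.2 -0.8  0.2]
rot [ 0.03  0.06 -0.16] pos [ 6.2 -0.7  0.2]
rot [ 0.03  0.06 -0.16] pos [ 6.2 -0.7  0.2]
rot [ 0.03  0.06 -0.16] pos [ 6.2 -0.7  0.2]
```

View pics/L13.png

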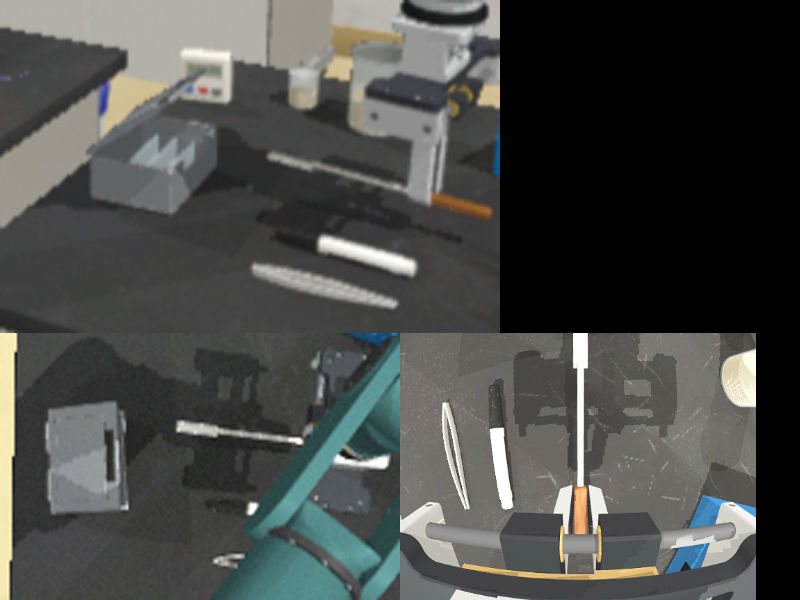

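>>> apply_moves(
  motion=[
    {"rot": [0, 0, -0.2], "delta_pos": [8, -1, 0.2], "jaw": 1},
    {"rot": [0, 0, -0.2], "delta_pos": [8, -1, 0.2], "jaw": 1},
    {"rot": [0, 0, -0.2], "delta_pos": [6, -1, 0.2], "jaw": 1},
    {"rot": [0, 0, -0.2], "delta_pos": [4, -1, 0], "jaw": 1},
    {"rot": [0, 0, 0], "delta_pos": [2, 0, 0], "jaw": 1},
    {"rot": [0, 0, 0], "delta_pos": [1, 0, 0], "jaw": 1},
    {"rot": [0, 0, 0], "delta_pos": [0, 0, 0], "jaw": 1},
    {"rot": [0, 0, 0], "delta_pos": [0, 0, 0], "jaw": 1},
    {"rot": [0, 0, 0], "delta_pos": [0, 0, 0], "jaw": 1},
    {"rot": [0, 0, 0], "delta_pos": [0, 0, 0], "jaw": 1},
  ],
)

```text
time: 19.65
tool_pos: [0.5651, -0.3624, 0.0044]
orientation: [0.035, 0.704, -0.037, 0.708]
ft_force: [-1.0, 0.2, -1.0]
opening: 0.129
```

```bash
python3 look.py L14
```

```text
19.65 [ 0.5651 -0.3624  0.0044] open 0.129 F [-1.02  0.17 -1.  ] q [-0.66  0.46  1.32  0.    1.36 -0.55]
y axis [ 0.101  0.995 -0.002] yaw 84.19804803968742 pitch -0.10020167255881877 roll z 0.006398143953379898
```

>>> apply_moves(
  motion=[
    {"rot": [0, 0, 0], "delta_pos": [1, 0, 0], "jaw": 1},
    {"rot": [0, 0, 0], "delta_pos": [1, 0, 0], "jaw": 1},
    {"rot": [0, 0, 0], "delta_pos": [0.7, 0, 0], "jaw": 1},
    {"rot": [0, 0, 0], "delta_pos": [0, 0, 0], "jaw": 1},
    {"rot": [0, 0, 0], "delta_pos": [0, 0, 0], "jaw": 1},
    {"rot": [0, 0, 0], "delta_pos": [0, 0, 0], "jaw": 0.6},
    {"rot": [0, 0, 0], "delta_pos": [0, 0, 0], "jaw": 0.3},
    {"rot": [0, 0, 0], "delta_pos": [0, 0, 0], "jaw": 0.3},
    {"rot": [0, 0, 0], "delta_pos": [0, 0, 0], "jaw": 0.3},
    {"rot": [0, 0, 0], "delta_pos": [0, 0, 0], "jaw": 0.3},
  ],
)

```text
time: 21.05
tool_pos: [0.5653, -0.3625, 0.0018]
orientation: [0.035, 0.704, -0.037, 0.709]
ft_force: [0.1, 0.2, 0.2]
opening: 0.352
```

>>> apply_moves(
  motion=[
    {"rot": [0, 0, 0], "delta_pos": [-5, 0, 0], "jaw": 0.3},
    {"rot": [0, 0, 0], "delta_pos": [-10, 0, 0], "jaw": 0.3},
    {"rot": [0, 0, 0], "delta_pos": [-20, 0, 0], "jaw": 0.3},
    {"rot": [0, 0, 0], "delta_pos": [-20, -5, 0], "jaw": 0.3},
    {"rot": [0, 0, 0], "delta_pos": [-20, -10, 0], "jaw": 0.3},
    {"rot": [0, 0, 0], "delta_pos": [-20, -20, 0], "jaw": 0.3},
    {"rot": [0, 0, 0], "delta_pos": [-20, -20, 0], "jaw": 0.3},
    {"rot": [0, 0, 0], "delta_pos": [-20, -20, 0], "jaw": 0.3},
    {"rot": [0, 0, 0], "delta_pos": [0, 0, 0], "jaw": 0.3},
    {"rot": [0, 0, 0], "delta_pos": [0, 0, 0], "jaw": 0.3},
  ],
)

```text
time: 22.3
tool_pos: [0.5586, -0.4389, 0.1548]
orientation: [0.032, 0.7, -0.039, 0.712]
ft_force: [-0.1, -1.0, 0.3]
opening: 0.352
```

```bash
python3 look.py L15
```

```text
22.3 [ 0.5586 -0.4389  0.1548] open 0.352 F [-0.14 -0.96  0.33] q [-0.75  0.45  1.03  0.    1.65 -0.65]
y axis [ 0.1    0.995 -0.009] yaw 84.27614072475679 pitch -0.5190938947579287 roll z 0.01774978848073422
```

View pics/L15.png

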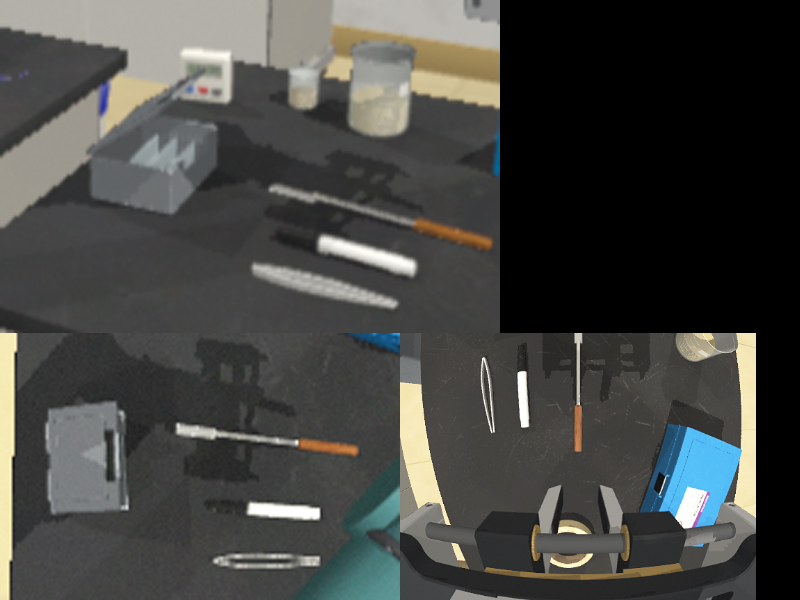

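View pics/L15_s.png

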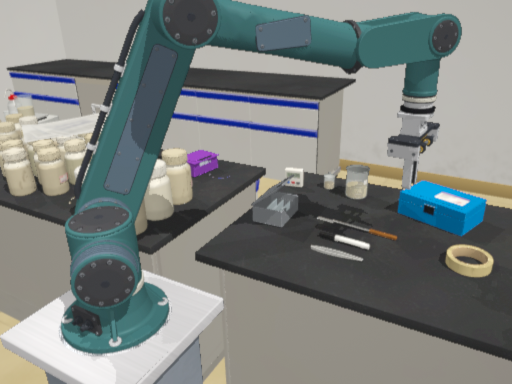

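The spatula lies flat, the lid is open, and the marker and forceps are undisturbed. One check of the lid angle before handing in.

```bash
python3 - <<'E'
from h import *
from workcell import bot
import cv2
W=np.array([D[1],-D[0],0])
f=bot.grab_frame("scene");big=cv2.resize(f["color"][165:230,245:325,::-1],None,fx=9,fy=9,interpolation=cv2.INTER_CUBIC)
for th,c in((26,(0,0,255)),(33,(0,255,255)),(40,(0,255,0))):
    t=np.radians(th);e=HG-D*.098*np.cos(t)+Z*.098*np.sin(t)
    pts=[]
    for w in(-.062,.062):
        u,v=proj(f,e+W*w);pts.append((int((u-245+.5)*9),int((v-165+.5)*9)))
    cv2.line(big,*pts,c,1)
cv2.imwrite("pics/lid.png",big)
E
```

```text
(no output)
```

View pics/lid.png

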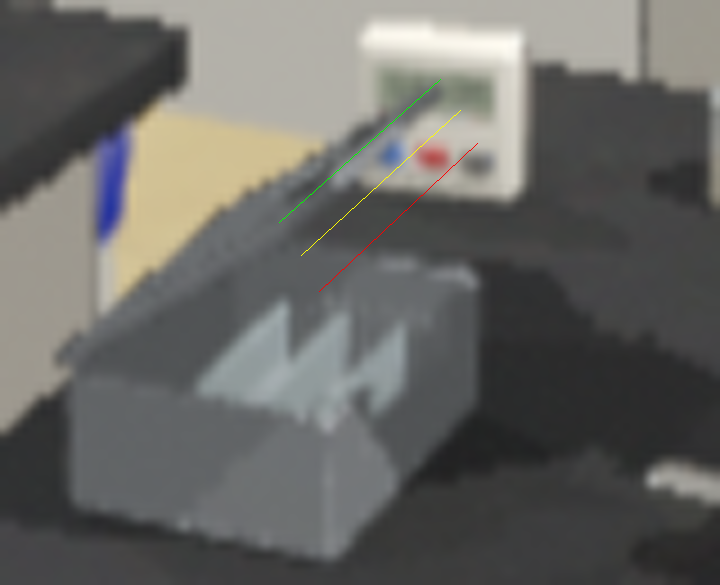

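The lid's front edge, around (270,215) to (440,90), coincides with the 40° prediction. Handing in.

```bash
python3 -c "
from workcell import bot
print(bot.finish_job())"
```

```text
the job is handed in; nothing more can be done
None
```

I levered the lid open with the spatula, laid the spatula back down flat near its starting place, and handed the job in at about 22 s of the 48 s allowed. The hand-in gives no verdict.

- **Gripping and prising:** I gripped the spatula by its wooden handle and put the blade about 42 mm past the lid's front edge, with the tip tilted down 10°. I then raised it in an arc about the hinge and drew the blade back out along its own axis.
- **Lid:** in the last scene picture its front edge matches the line predicted for 40°, well above the 26° needed. It showed no sign of dropping in the pictures after the blade came out.
- **Spatula:** it lies flat about 50 mm clear of the box and was released with the fingertips 2 mm above the worktop.
- **Forceps and marker:** both look unmoved in the pictures.
- **Forces:** the wrist readings at the end of each move stayed within about 2 N. I could not read the contact force between spatula and box directly.
- **Disagreement:** in the scene picture the box's base corners came out about 10 mm to one side of my lid measurement, and the front wall about 4 mm off. I relied on the lid measurements, and the blade went in cleanly.

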